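Set the blade stop of the grinding slide with its handwheel

TASK

Turn the handwheel of the blue slide, by its red finger peg, a little at a time until the black pointer on the carriage points at the middle of the red marker on the scale (not the yellow one), then let go and leave it standing there. Move the carriage only by the handwheel, never by touching it or its pointer, and leave the spanner, knife, cup and green disc where they lie.

Things in the scene. Friction and masses are not known exactly. Their poses are not given: they have to be found in the camera images.
- slide_base: The blue slide, bolted to the bench: a gear box (110 x 110 x 45 mm high) on its -x half carrying the handwheel, and on its +x half a bed 130 mm (x) by 290 mm (y), 22 mm high, with two steel guide rails to 31 mm. Origin: on the bench under the middle of the slide (the gear box reaches 110 mm to -x, the bed 130 mm to +x). Its own y axis is the direction in which the carriage slides and along which the white scale (top at 32 mm) runs, z is up. Yaw within 0.35 rad of the world's.
- wheel_axis (a point): The upright axis of the handwheel, at the height of the upper face of its steel disc, 57 mm above the bench. The disc is 84 mm in diameter, 10 mm thick; a 18 mm hub nut stands 5 mm above it.
- peg_centre (a point): The centre, half-way up, of the handwheel's upright red finger peg: 12 mm in diameter, 40 mm tall, standing on the disc (from 57 to 97 mm above the bench), 32 mm from the wheel's axis; this point is 77 mm above the bench and goes round with the wheel. Room to go all the way round it above the disc.
- handwheel (a joint): Angle of the handwheel in rad, positive anticlockwise seen from above, range -7.3 to 7.3. The carriage follows by rack and pinion: anticlockwise moves it along the slide's +y, clockwise along -y, 7.64 mm per rad (48 mm a turn), no play. Stiff (0.08 Nm of friction, about 2.5 N at the peg), no spring: it stays where it is left and does not coast.
- carriage: The grey carriage with the upright steel blade stop, 60 (x) x 56 (y) x 52 mm high, riding on the rails; it carries the pointer. Origin: under its middle, 31 mm above the bench, 102 mm to the slide's +x of the wheel axis. Not to be touched.
- pointer_tip (a point): The tip of the black pointer (3.5 mm wide at the tip) that sticks out from the carriage along the slide's +x over the white scale, 37 mm above the bench. Travels 56 mm each way from the middle.
- red_rider: The red marker, the one to set to: a block 16 (x) x 10 (y) x 10 mm high fixed on the white scale, 2.5 mm beyond the pointer's path, so the pointer passes in front of it. Origin: centre of its underside; axes as the slide's. The pointer points at its middle when the tip has the same coordinate along the slide's y axis.
- yellow_rider: The yellow marker, same size, on the other half of the same scale; to be ignored.
- spanner: Loose steel spanner, 180 mm long, lying flat on the robot's side of the gear box. Leave alone.
- knife: Loose knife blank with a wooden handle, 280 mm long, lying beyond the slide. Leave alone.
- cup: Loose steel cup, 72 mm wide, 85 mm tall, standing to the left of the slide. Leave alone.
- disc: Loose green grinding disc, 116 mm across, 5 mm thick, lying to the right of the slide. Leave alone.

How it is judged (in metres and radians):
At the end, for the whole second after the job is handed in: The pointer's tip stands within the red marker's width (5 mm either side of its middle, along the slide), and the handwheel is at rest (under 0.05 rad/s) (y of pointer_tip in the frame of red_rider between -0.005 and 0.005 m and velocity of joint handwheel between -0.05 and 0.05 rad/s); the robot touches nothing.
It fails at once if the carriage or its pointer is touched by the robot (over 1 N) (contact force between any of the fingers, the arm and carriage above 1 N).
It fails at once if the spanner, knife, cup or disc is moved by more than 20 mm (distance of any of spanner, knife, cup, disc from where it was at the start of the episode above 0.02 m).
It also fails if it takes over 45 s, if anything falls off the work surface, if the arm or the gripper's body presses on something with over 40 N, if the wrist force passes 120 N, or if a joint passes its speed limit or range.

ROBOT

A 6-joint arm with a two-finger parallel gripper is mounted at the origin on the work surface. World frame = base frame: x ahead of the robot, y to its left, z up, the work surface at z = 0. Lengths are in mm, angles in rad, forces in N, time in s.
With the tool pointing down it reaches from about 275 to 825 mm from the base axis. Payload 5.2 kg.
Tool frame: the origin (TCP) lies at the very end of the fingers, on their centre line; the grasp point (between the pads) lies 19 mm behind it; z points along the fingers, y is the line along which they close (so a half turn about z gives the same grasp; the last joint's range is limited). The gripper opens to 93 mm and grips with 3 to 60 N. Pads are 15 mm wide; open, the fingers measure 128 mm over their backs; the gripper's body (75 mm by 188 mm) begins 65 mm behind the grasp point.
Start: joints at [-1.469, 0.259, 1.535, -0, 1.348, -0.203], TCP at [165.077, -524.647, 218.653] pointing down, gripper open.
Joint ranges: [-3.14, 3.14], [-0.91, 2.08], [0.19, 2.58], [-1.22, 4.36], [0.22, 2.71], [-3.12, 3.12]. Speed limits (rad/s): [2.57, 2.57, 3.14, 3.14, 3.14, 3.14].

INTERFACE

Orientations are given as [roll, pitch, yaw] about the fixed x, y, z axes, in that order (R = Rz(yaw) Ry(pitch) Rx(roll)).
In Python, from bench import robot gives the robot as it stands. The module is installed in compiled form; this text tells all that it offers. Calls block until the motion is done:
- robot.move_ptp(position, orientation): joint-space move of the TCP to a pose.
- robot.move_linear(position, ori=None, speed=150, f_stop=None): straight line of the TCP; ori=None keeps the orientation; speed is the mean speed in mm/s. With f_stop (N) it stops when the force on the tool has changed by that much, and returns True; else False.
- robot.move_j(angles): joint-space move.
- robot.move_gripper(opening): opening from 0.0 (shut) to 1.0 (fully open); the grip force is fixed at half the most; returns when the fingers have stopped.
- robot.sleep(seconds).
- robot.inverse_kinematics(position, orientation): joint angles nearest the present ones, or None.
- robot.get_image(name): name is "side" or "top" or "wrist"; returns a dict with "img" (384x512x3 uint8, blue, green, red), "fovy" (degrees; the focal length in pixels is half the picture's height over the tangent of half this angle, whatever the lens; pixels are square), "cx", "cy" (the principal point, pixels), "k1" (the pictures are not rectified: a ray, as slopes to the right and down, at radius r is drawn at 1 + k1 r^2 times it, then the intrinsics apply), "eye" and "orientation" of the camera in the world. Camera axes: x right, y down, z forward; pixel columns grow to the right and rows downward; lengths in mm; the calibration is good to about 2 mm. A picture is of the moment at which its call begins. There is no depth.
A pose or a line that the arm cannot do raises robot.MotionError and nothing moves.
- robot.hand_in(): hands the job in; it is judged then, once.
Readings, each from a call of its own:
- robot.current_t(): time.
- robot.current_qpos(): joint angles.
- robot.current_joint_vel(): joint speeds.
- robot.current_joint_efforts(): joint torques, N m.
- robot.current_tcp_pos(): TCP position.
- robot.current_eef_rot(): TCP orientation.
- robot.current_contact_force(): force on the tool from outside, world axes, zero at the start.
- robot.current_ft_torque(): the same for the moment, N m.
- robot.current_gripper_width(): opening from 0.0 (shut) to 1.0 (fully open).
- robot.current_finger_force(): force on a finger pad.
Only numpy, scipy, OpenCV 4.12 (cv2) and the standard library are available. Lean on these libraries where they do the work, as an engineer would, in place of code of your own. Each camera call takes 0.05 s, during which the arm holds its last target. There are 200 camera calls.

## Working session

There is one attempt and no reset: what is moved stays moved. The work goes in short steps, each a Python script; the robot and the scene stay as the last script left them, time stands still between calls to the robot, and variables do not carry over. Pictures are saved under pics/ and viewed, at most 10 in all, crops included, and the job is handed in when it is done.

```bash
mkdir -p pics; cat > h.py <<'E'
import numpy as np, cv2
from scipy.spatial.transform import Rotation as R
from bench import robot
def K(d):
    f=d["img"].shape[0]/2/np.tan(np.radians(d["fovy"])/2)
    return f
def ray(d,u,v):
    f=K(d); p=np.array([(u-d["cx"])/f,(v-d["cy"])/f]); q=p.copy()
    for _ in range(30): q=p/(1+d["k1"]*(q@q))
    return R.from_euler('xyz',d["orientation"]).apply([q[0],q[1],1.0])
def onz(d,u,v,z):
    r=ray(d,u,v); e=np.array(d["eye"]); return e+r*(z-e[2])/r[2]
def proj(d,P):
    c=R.from_euler('xyz',d["orientation"]).inv().apply(np.array(P)-d["eye"]); q=c[:2]/c[2]
    q=q*(1+d["k1"]*(q@q)); return q*K(d)+[d["cx"],d["cy"]]
def blobs(img,lo,hi,amin=15):
    hsv=cv2.cvtColor(img,cv2.COLOR_BGR2HSV); m=cv2.inRange(hsv,lo,hi)
    if lo[0]==0: m|=cv2.inRange(hsv,(172,lo[1],lo[2]),(180,255,255))
    n,l,s,c=cv2.connectedComponentsWithStats(m)
    return [(c[i].round(1).tolist(),s[i].tolist()) for i in range(1,n) if s[i][4]>=amin]
RED=((0,130,60),(8,255,255)); YEL=((22,130,80),(34,255,255))
E
python3 - <<'E'
from h import *
for n in("top","side"):
    d=robot.get_image(n); cv2.imwrite(f"pics/{n}0.png",d["img"]); 
    print(n,{k:v for k,v in d.items() if k!="img"})
    print("R",blobs(d["img"],*RED)); print("Y",blobs(d["img"],*YEL))
E
```

```text
top {'fovy': 55.49549048620849, 'cx': 248.78249429285268, 'cy': 196.70152579687573, 'k1': 0.020670173192237254, 'eye': array([483.12301516,  53.2877895 , 783.9038285 ]), 'orientation': array([-2.98568514, -0.00523585, -1.56067693])}
R [([71.7, 60.4], [0, 2, 144, 118, 13506]), ([327.5, 142.8], [325, 139, 5, 8, 30]), ([337.9, 216.9], [334, 214, 8, 6, 37])]
Y [([293.5, 145.0], [292, 142, 4, 7, 28])]
side {'fovy': 55.71707394219043, 'cx': 255.9069168622505, 'cy': 194.45172177613432, 'k1': -0.06981301060759997, 'eye': array([ 511.71383426, -610.13525067,  487.21719422]), 'orientation': array([-2.1013563 ,  0.00992596, -0.15004964])}
R [([325.4, 141.5], [281, 105, 92, 71, 4523]), ([241.8, 254.8], [239, 246, 7, 20, 101]), ([328.3, 260.3], [324, 257, 9, 7, 46])]
Y [([314.8, 237.7], [311, 235, 8, 6, 39])]
```

View pics/top0.png

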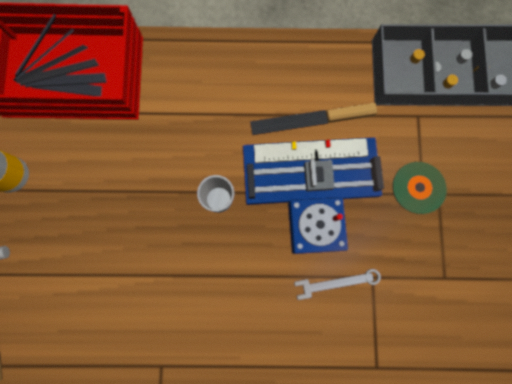

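View pics/side0.png

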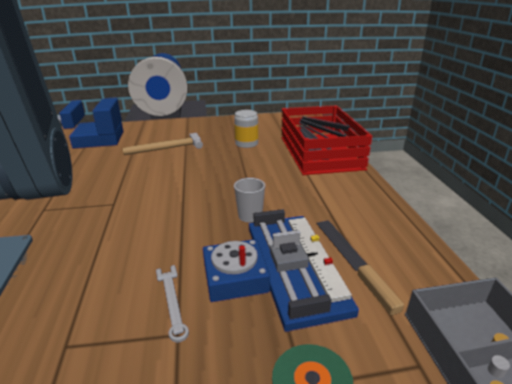

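The top view shows the wheel at about (320,225), its peg at (338,217), the pointer at about (316,152), the red marker at (327,143) and the yellow one at (293,145). The side view agrees. Next I'll make a coarse estimate and take a close wrist view.

```bash
python3 - <<'E'
from h import *
d=robot.get_image("top"); s=robot.get_image("side")
hsv=cv2.cvtColor(d["img"],cv2.COLOR_BGR2HSV)
m=cv2.inRange(hsv,(0,0,150),(180,50,255)); 
for c in cv2.findContours(m,cv2.RETR_EXTERNAL,cv2.CHAIN_APPROX_NONE)[0]:
    r=cv2.minAreaRect(c)
    if cv2.contourArea(c)>500 and 200<r[0][0]<400: print("white",r,onz(d,*r[0],57),onz(d,*r[0],32))
red=onz(d,327.5,142.8,42);yel=onz(d,293.5,145,42);peg=onz(d,337.9,216.9,87)
v=yel-red
print("red",red,"yel",yel,"peg",peg,"yaw",np.arctan2(-v[0],v[1]),"tip",onz(d,316,151,37))
# two-view check for peg
def tri(a,b):
    e1,r1=np.array(d["eye"]),ray(d,*a);e2,r2=np.array(s["eye"]),ray(s,*b)
    t=np.linalg.lstsq(np.c_[r1,-r2],e2-e1,rcond=None)[0]; p,q=e1+r1*t[0],e2+r2*t[1]; return (p+q)/2,np.linalg.norm(p-q)
print(tri((337.9,216.9),(241.8,254.8)),tri((327.5,142.8),(328.3,260.3)))
w=robot.get_image("wrist"); print({k:v for k,v in w.items() if k!="img"},robot.current_tcp_pos(),robot.current_eef_rot())
E
```

```text
white ((334.26824951171875, 282.5853576660156), (17.460758209228516, 75.43048095703125), 77.90524291992188) [ 430.3759333 -117.1054866   57.       ] [ 428.56183219 -122.96572799   32.        ]
white ((319.5, 224.0), (40.0, 39.0), 90.0) [543.88488577 -90.854125    57.        ] [545.97463507 -95.81151788  32.        ]
white ((311.33856201171875, 162.41635131835938), (43.54004669189453, 112.77994537353516), 86.42366790771484) [669.84272837 -76.66727841  57.        ] [676.26447585 -81.13675095  32.        ]
red [ 716.49772956 -114.0343446    42.        ] yel [710.93795128 -42.40505273  42.        ] peg [ 555.38641164 -120.41731348   87.        ] yaw 0.07746346557101576 tip [699.86783537 -90.47933445  37.        ]
(array([ 556.41204915, -122.34541823,   79.29192701]), np.float64(0.4503331996378002)) (array([ 718.40118512, -115.09401893,   37.71838343]), np.float64(1.068003602618021))
{'fovy': 62.73728122530841, 'cx': 255.16136856720573, 'cy': 184.35021324768732, 'k1': -0.08666681572410281, 'eye': array([ 229.35864374, -506.0817863 ,  384.48258638]), 'orientation': array([ 2.89890325e+00,  8.61057529e-04, -1.26575250e+00])} [ 165.01668764 -524.41654225  218.24397395] [-3.14073184e+00 -1.64146322e-04  3.04728340e-01]
```

```bash
python3 - <<'E'
from h import *
robot.move_ptp([630,-95,140],[np.pi,0,0.07])
d=robot.get_image("wrist"); cv2.imwrite("pics/w1.png",d["img"])
print(robot.current_t(),{k:v for k,v in d.items() if k!="img"})
print("R",[(b,onz(d,*b[0],42)) for b in blobs(d["img"],*RED)]); print("Y",[(b,onz(d,*b[0],42)) for b in blobs(d["img"],*YEL)])
E
```

```text
2.575 {'fovy': 62.73728122530841, 'cx': 255.16136856720573, 'cy': 184.35021324768732, 'k1': -0.08666681572410281, 'eye': array([697.04214355, -92.86467438, 306.52116707]), 'orientation': array([ 2.89895671e+00, -8.70434022e-04, -1.50172234e+00])}
R [(([285.5, 81.5], [280, 72, 12, 20, 237]), array([ 718.86695946, -116.16676432,   42.        ])), (([280.5, 296.4], [274, 291, 14, 13, 162]), array([ 522.7127133 , -129.57387428,   42.        ]))]
Y [(([197.3, 81.9], [191, 73, 13, 19, 233]), array([713.79884552, -44.9583095 ,  42.        ]))]
```

View pics/w1.png

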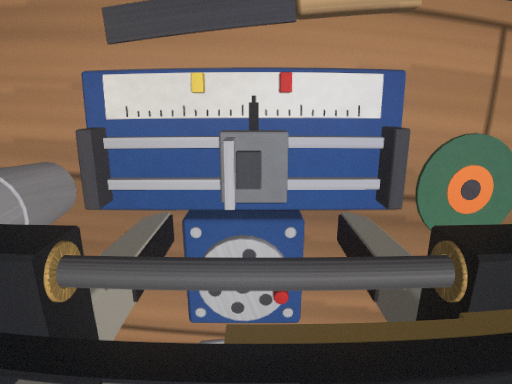

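The wrist view shows the pointer tip at about (253.5,97), the red marker at (285,81), the yellow at (197,82) and the peg top at (281,297). Nothing blocks the wheel. I'll measure the tip and then grip the peg.

```bash
cat >> h.py <<'E'
YAW=0.071; EY=np.array([-np.sin(YAW),np.cos(YAW),0]); AX=np.array([543.9,-90.9,0]); TCPZ=67.
def look():
    d=robot.get_image("wrist"); img=d["img"]
    red=[b for b in blobs(img,*RED) if b[0][1]<130 and b[1][4]<500][0]; P=onz(d,*red[0],42)
    m=(img.max(2)<70).astype(np.uint8); m[:85]=0; m[130:]=0; m[:,:110]=0; m[:,385:]=0
    n,l,s,c=cv2.connectedComponentsWithStats(m); i=1+np.argmax(s[1:,4]); top=s[i][1]
    ys,xs=np.nonzero(l==i); k=ys<top+7; T=onz(d,xs[k].mean(),ys[k].mean(),37)
    return d,P,T,(T-P)@EY,(xs[k].mean(),top,s[i].tolist())
E
python3 - <<'E'
from h import *
d,P,T,e,px=look(); print("red",P,"tip",T,"err",e,px)
pk=[b for b in blobs(d["img"],*RED) if b[0][1]>200][0]; p=onz(d,*pk[0],97); print("peg",p)
v=p-AX; print("r",np.hypot(*v[:2]),"ang",np.arctan2(v[1],v[0]))
a=np.arctan2(v[1],v[0]); g=AX+32*np.array([np.cos(a),np.sin(a),0])
robot.move_gripper(0.5)
robot.move_linear([g[0],g[1],140],speed=200)
print("stop",robot.move_linear([g[0],g[1],TCPZ],speed=80,f_stop=8))
robot.move_gripper(0.0)
print(robot.current_t(),robot.current_tcp_pos(),robot.current_gripper_width(),robot.current_finger_force(),robot.current_contact_force())
E
```

```text
red [ 718.8533504  -116.23842613   42.        ] tip [703.28709496 -90.93345159  37.        ] err 26.345495956325447 (np.float64(253.0), np.int32(96), [249, 96, 9, 34, 234])
peg [ 558.9388568  -121.98378067   97.        ]
r 34.530691198422225 ang -1.1201788537490691
stop False
5.7833 [ 558.1005537  -120.42734536   67.15220987] 0.12491220131510983 30.000316500663757 [ 0.72782784 -3.73326352  0.29169515]
```

```bash
cat >> h.py <<'E'
def turn(a0,da,step=0.2,axis=AX,fmax=45):
    n=int(np.ceil(abs(da)/step)); fm=0
    for a in a0+np.linspace(0,da,n+1)[1:]:
        robot.move_linear([axis[0]+32*np.cos(a),axis[1]+32*np.sin(a),TCPZ],speed=40)
        f=np.linalg.norm(robot.current_contact_force()); fm=max(fm,f)
        if f>fmax: print("force",f); break
    print("a",a,"fmax",fm,"t",robot.current_t(),"w",robot.current_gripper_width(),robot.current_contact_force()); return a
E
python3 - <<'E'
from h import *
a=turn(-1.120,-0.8)
d=robot.get_image("top"); cv2.imwrite("pics/top1.png",cv2.resize(d["img"][110:270,230:400],None,fx=3,fy=3))
E
```

```text
a -1.9200000000000002 fmax 7.509002257834585 t 7.0167 w 0.12330383803777747 [ 3.82046105 -5.18945934 -3.85469895]
```

View pics/top1.png

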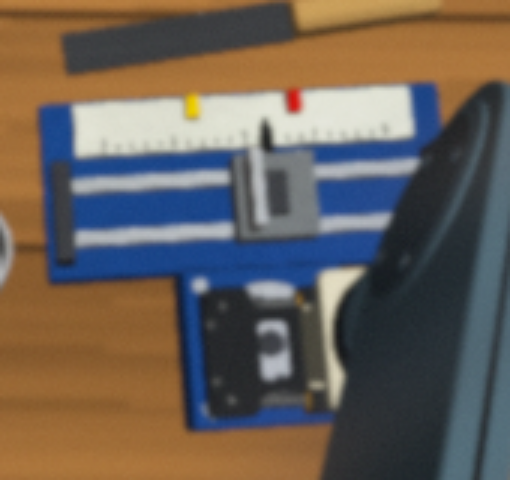

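The pointer has moved toward red, now at about (265,122) in the crop against the red marker at (293,100). The grip holds with low force, so I'll continue.

```bash
python3 - <<'E'
from h import *
a=turn(-1.92,-2.65)
robot.move_gripper(0.4); p=robot.current_tcp_pos()
robot.move_linear([p[0],p[1],140],speed=120)
robot.move_linear([630,-95,140],speed=200)
d,P,T,e,px=look(); cv2.imwrite("pics/w2.png",d["img"]); print(robot.current_t(),P,T,e,px)
pk=[b for b in blobs(d["img"],*RED) if b[0][1]>200]; print([onz(d,*b[0],97) for b in pk])
E
```

```text
a -4.57 fmax 24.941055143294264 t 11.2667 w 0.1218871534250439 [-4.23876687 -6.03050156  1.69506294]
13.35 [ 719.06569825 -116.29410092   42.        ] [ 701.07531088 -115.8443353    37.        ] 1.7248770722557623 (np.float64(285.1904761904762), np.int32(98), [280, 98, 10, 31, 221])
[array([544.69739043, -65.84402745,  97.        ])]
```

View pics/w2.png

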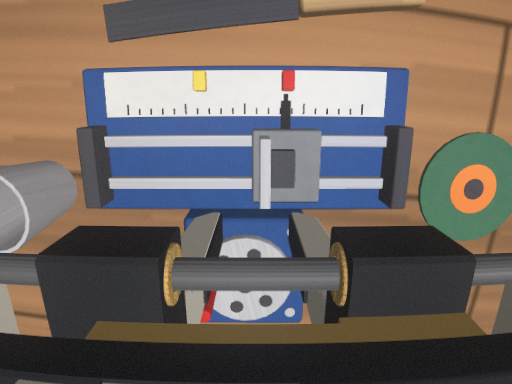

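The pointer tip is at (285,98) and the red marker at (288,80), which puts the tip 1.7 mm from the marker's middle (limit 5 mm). The wheel is free and everything else is where it was. I'll back off and hand in.

```bash
python3 - <<'E'
from h import *
robot.move_linear([630,-95,200],speed=100); robot.sleep(0.5)
print(robot.current_contact_force(),robot.current_t()); print(robot.hand_in())
E
```

```text
[ 1.22582116 -0.30549475  0.08183986] 14.6
the job is handed in; nothing more can be done
None
```

I turned the handwheel by its peg until the pointer stood about 1.7 mm from the middle of the red marker (limit 5 mm), then let go, backed clear and handed in at 14.6 s; the verdict was not reported back.

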